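# Scan the water-tablet bottle, then open its safety cap

### The arm

A 7-joint arm with a two-finger parallel gripper is mounted at the origin on the work surface. World frame = base frame: x ahead of the robot, y to its left, z up, the work surface at z = 0. Lengths are in m, angles in rad, forces in N, time in s.
With the tool pointing down it reaches from about 0.4 to 0.9 m from the base axis. Payload 5.5 kg.
Tool frame: the origin (TCP) lies midway between the tips of the shut fingers; the grasp point (between the pads) lies 19 mm behind it; z points along the fingers, y is the line along which they close (so a half turn about z gives the same grasp; the last joint's range is limited). The gripper opens to 92 mm and grips with 3 to 60 N. Pads are 19 mm wide; open, the fingers measure 130 mm over their backs; the gripper's body (75 mm by 190 mm) begins 47 mm behind the grasp point.
Start: joints at [-1.05, 0.501, -0.427, 1.55, 0.221, 1.138, -0.21], TCP at [0.166, 0.629, 0.227] pointing down, gripper open.
Joint ranges: [-2.88, 2.88], [-0.31, 2.03], [-1.54, 1.56], [0.2, 2.42], [-1.41, 4.55], [0.19, 2.02], [-2.57, 2.57]. Speed limits (rad/s): [2.57, 2.57, 3.14, 3.14, 3.14, 3.14, 3.14].

### API

Orientations are given as a rotation vector (axis times angle).
In Python, from plant import read_state, grab_frame, get_calibration, close_job, outline_of gives the robot as it stands.
- The arm moves only by the tool move_arm, never from a script. Its argument "steps" is text: rows parted by semicolons, each of 7 numbers parted by spaces: the shift along the tool's x, y, z in mm, then the turn, a rotation vector about the tool's x, y, z in degrees, then the opening, from 0 (shut) to 1 (fully open). A call has 1 to 12 rows; each row is the pose to reach, as a shift and turn from the pose commanded when the call began, along the tool's axes at that moment; what a row does not reach only later rows make up. A row lasts 1/8 s, in which the tool goes at most 62.5 mm and 10.7 degrees, less where a joint would pass 70% of its speed; a pose out of reach is approached as far as the arm can. A call with a gripper value outside its range is refused whole. The fingers move at their own pace and stop on an object; "force" is the grip in N (left out, the last holds). Time passes only in rows, so rows that repeat a pose let the fingers close. It gives the time, the measured TCP pose, the force, the opening and the grip force at its end, in the units of the state.
- read_state(): the state, without advancing time (a new reading comes with each control period).
- grab_frame(name): name is "scene" or "side" or "wrist"; returns the picture (400x640x3 uint8, red, green, blue); there is no depth.
- get_calibration(name): a dict with "fx", "fy", "cx", "cy" (pixels), "k1" (the pictures are not rectified: a ray, as slopes to the right and down, at radius r is drawn at 1 + k1 r^2 times it, then the intrinsics apply), "rvec" (rotation vector, rad) and "tvec" (3), from world to camera coordinates, as OpenCV has them. Camera axes: x right, y down, z forward; pixel columns grow to the right and rows downward; lengths in m; the calibration is good to about 2 mm. A picture is of the moment at which its call begins: read the wrist's pose just before it. get_calibration takes no time and is no camera call; for the wrist camera it gives the pose at the moment of the call.
- close_job(): hands the job in; it is judged then, once.
Trained networks look in the newest picture that a camera, given by its name, has taken for a name from the list of things; names that differ only in an ending like _2 or _b are one class to them, and where a whole thing is asked for, a point or a joint stands for the part that bears it (a point fixed in the world has none). Each returns a list of dicts, best first, with "p" (0 to 1); they miss things now and then, are a little off and sometimes report something else, mostly with a low value. They report only what shows in the picture. A call takes as long as a camera call.
- outline_of(name, camera): "pixels" (400x640 bool, what is visible of it) and "bbox" ([centre column, centre row, width, height] in pixels, round what is visible of it).
The state is a dict: "time": time; "joint_positions": joint angles; "joint_vel": joint speeds; "joint_torque": joint torques, N m; "tcp_pos": TCP position; "tcp_rot": TCP orientation; "contact_force": force on the tool from outside, world axes, zero at the start; "moment": the same for the moment, N m; "opening": finger opening in m; "grip_force": force on a finger pad.
Only numpy, scipy, OpenCV 4.12 (cv2) and the standard library are available. Lean on these libraries where they do the work, as an engineer would, in place of code of your own. Each camera call takes 0.05 s, during which the arm holds its last target. There are 200 camera calls.

### The job

Log and open the blue bottle of water tablets: pick up the yellow scanner, hold it level with its red window about 10 cm straight in front of the middle of the bottle's barcode label, pointing squarely at it, dead still for two seconds, then lay it back upright in the middle of its black mat and let go. Next grip the orange push-and-turn safety cap, press it down as far as it goes, keep it pressed while you twist it a quarter turn anticlockwise (seen from above), and lift it straight off. Finish while still holding the cap level and steady above the bottle, its underside roughly 7 cm higher than it was when closed; do not let go, and do not shift the other things on the shelf.

Things in the scene. Friction and masses are not known exactly. Their poses are not given: they have to be found in the camera images.
- bottle: Square blue bottle, 76 x 76 mm, in a bolted-down bracket (130 x 110 mm plate, walls 84 mm across to z = 32 mm): it cannot move or turn. Origin: centre of the bracket's underside, on the table; z up, the bottle's axis. Its -x side carries the label. Body up to z = 106 mm, sloping shoulder to 122 mm (radius 34 mm at 110 mm), white neck of radius 13 mm to 152 mm with two lugs that lock the cap.
- label (a point): Centre of the barcode label (white, 62 mm wide, 60 mm high, black bars 46 x 34 mm) on the bottle's -x face, 66 mm above the table; a red strip on the bracket's plate, just below it, marks that side from above. Axes as the bottle's: the label faces along -x.
- cap: Orange 16-sided safety cap, 52 mm across, 34 mm high, 35 g, loose but locked on the neck; white stripe on top along its x. Origin: centre of its underside, 138 mm above the table (16 mm above the shoulder) when locked, its yaw then within 0.1 rad of the bottle's. z up. Grip it from above by its sides, at any yaw. Clockwise turning is blocked.
- cap_top (a point): Centre of the cap's top face, 34 mm above its origin. Teeth inside block turning until the cap is pressed down over 4 mm; full travel is 7.5 mm, where it meets the neck rim. Pressed, it turns anticlockwise seen from above (positive yaw); at 55 to 125 degrees from locked, best 90, it is free to lift.
- spring_pin (a joint): How far the cap presses the spring pin in the neck, m: 0 with the cap locked, 0.0075 fully pressed, -0.002 with the cap off. The spring pushes the cap up with about 6 N when locked and 11 N fully pressed.
- scanner: Yellow pocket scanner, 105 mm long (x), 34 mm wide (y), 30 mm high, 90 g, loose, lying on the mat. Origin: centre of its underside. It looks along +x, out of the red window in its black end. Gripped from above across its width.
- scan_window (a point): Centre of the scanner's red window: 53.5 mm from the scanner's origin along its +x, 15 mm above its underside. Axes as the scanner's: the beam runs along +x.
- mat: Black rubber mat, 170 mm (x) by 100 mm (y), 3 mm thick, fixed, the scanner's resting place. Origin: centre of its underside. The scanner starts centred on it, within 8 mm, roughly along its x.
- lantern: Green and white LED lantern, cylinder 76 mm across, 136 mm high, standing loose. Origin: centre of its underside. Not to be moved.
- bangle_stand: Glass bangle stand: foot 110 mm across, T-bar 170 mm wide (along its y), 160 mm high, loose. Origin: centre of its underside. Not to be moved.
- soap_dish: Aluminium soap dish with green soap, 120 x 85 x 24 mm, loose. Origin: centre of its underside. Not to be moved.
- pliers_set: Two pliers with grey handles on a grey tray, 160 x 100 x 20 mm, loose. Origin: centre of its underside. Not to be moved.
- tumbler: Steel tumbler, 68 mm across, 85 mm high, loose. Origin: centre of its underside. Not to be moved.

How it is judged:
On the way, in this order (a step that is already met when the one before it is completed fails the run):
1. The scanner is held still for a second, pointing at the label's middle from 40 to 160 mm, square to it within 0.3 rad, beam within 20 mm of the middle (x of scan_window in the frame of bottle between -0.199 and -0.079 m and y of label in the frame of scan_window between -0.02 and 0.02 m and z of label in the frame of scan_window between -0.02 and 0.02 m and x of label in the frame of scan_window above 0.03 m and angle between the x axis of scanner and the x axis of bottle, either way round below 0.3 rad and linear speed of scanner below 0.03 m/s and contact force between the fingers and scanner above 0.5 N and contact force between scanner and mat below 0.05 N and contact force between scanner and bottle below 0.05 N), for 1 s.
2. The scanner lies upright on its mat, let go (horizontal distance between scanner and mat below 0.04 m and angle between scanner's own z axis and vertical below 0.15 rad and contact force between scanner and mat above 0.1 N and contact force between the fingers and scanner below 0.05 N), for 0.2 s.
3. The gripped cap is pressed down while still locked (value of joint spring_pin above 0.004 m and contact force between the fingers and cap above 0.5 N and angle between the x axis of cap and the x axis of bottle, either way round below 0.4 rad), for 0.05 s.
4. The cap is twisted out of the lock, still down on the neck (angle between the x axis of cap and the x axis of bottle, either way round above 0.85 rad and z of cap in the frame of bottle below 0.145 m and contact force between the fingers and cap above 0.5 N), for 0.05 s.
At the end, for the whole second after the job is handed in: The fingers hold the cap (over 1 N), still (under 0.03 m/s), level within 0.25 rad, 35 to 130 mm above its locked height and within 40 mm sideways of the bottle's axis, touching neither bottle nor pin; the scanner lies upright (0.15 rad) on its mat, its centre within 40 mm of the mat's, released (all of step 2 and z of cap in the frame of bottle between 0.173 and 0.268 m and horizontal distance between cap and bottle below 0.04 m and angle between cap's own z axis and vertical below 0.25 rad and linear speed of cap below 0.03 m/s and contact force between the fingers and cap above 1 N and contact force between cap and bottle below 0.05 N and contact force between cap and spring_pin below 0.05 N); the arm keeps its last pose, push and grip.
It fails at once if A bystander is shifted by more than 30 mm (distance of any of lantern, bangle_stand, soap_dish, pliers_set, tumbler from where it was at the start of the episode above 0.03 m).
It also fails if it takes over 64 s, if anything falls off the work surface, if the arm or the gripper's body presses on something with over 40 N, if the wrist force passes 120 N, or if a joint passes its speed limit or range.

## Working session

There is one attempt and no reset: what is moved stays moved. The work goes in short steps, Python scripts to look and compute and a tool call to move; the robot and the scene stay as the last step left them, time stands still between calls to the robot, and variables do not carry over. Pictures are saved under pics/ and viewed, at most 10 in all, crops included, and the job is handed in when it is done.

Besides the shell and the picture viewer there is one more tool, called after "Request:" as name(argument=value, ...), one argument or row to a line, values as JSON. move_arm: Moves the arm, as the interface text tells. Its arguments: {"type":"object","properties":{"steps":{"type":"string"},"force":{"type":"number"}},"required":["steps"]}

```bash
mkdir -p pics; ls; python3 - <<'E'
from plant import *
import cv2,numpy as np
for n in ("scene","side"):
    f=grab_frame(n); cv2.imwrite(f"pics/{n}0.png",f[:,:,::-1])
    c=get_calibration(n); R=cv2.Rodrigues(np.array(c["rvec"]))[0]; print(n,c,-R.T@np.array(c["tvec"]))
s=read_state(); print(s)
E
```

```text
pics
scene {'fx': 439.5347422922832, 'fy': 439.5347422922832, 'cx': 326.99289404399195, 'cy': 200.9036570112104, 'k1': -0.07347959992520073, 'rvec': array([ 1.37124739,  2.42666515, -0.71242768]), 'tvec': array([ 0.32289521, -0.35738037,  1.57619203])} [1.14012162 0.32918956 1.14373086]
side {'fx': 382.3178897414502, 'fy': 382.3178897414502, 'cx': 325.4450652832288, 'cy': 203.9411877291407, 'k1': -0.037339757223379746, 'rvec': array([ 2.25591277, -0.17398406,  0.09169802]), 'tvec': array([-0.60007625,  0.13038268,  1.07573401])} [ 0.47026349 -0.83040392  0.78966853]
{'time': 0.1, 'joint_positions': array([-1.04979443,  0.50177304, -0.42679306,  1.55134906,  0.22082002,
        1.1382505 , -0.21030627]), 'joint_vel': array([ 0.0015587 ,  0.00068284, -0.00069438, -0.0026284 ,  0.00051619,
       -0.00202381,  0.0001691 ]), 'joint_torque': array([-1.12485141e-02, -5.67869639e+01, -5.83835408e+00, -2.79917872e+01,
       -6.88499166e-02,  2.40045867e-02,  2.02900003e-05]), 'tcp_pos': array([0.16561177, 0.62790871, 0.22576739]), 'tcp_rot': array([-4.03738592e-01, -3.11526547e+00,  2.67532098e-03]), 'contact_force': array([-0.35014324,  0.33790858, -0.9250401 ]), 'moment': array([0.03349114, 0.02561712, 0.00299732]), 'grip_force': 0.0, 'opening': 0.09171956637502357}
```

View pics/scene0.png

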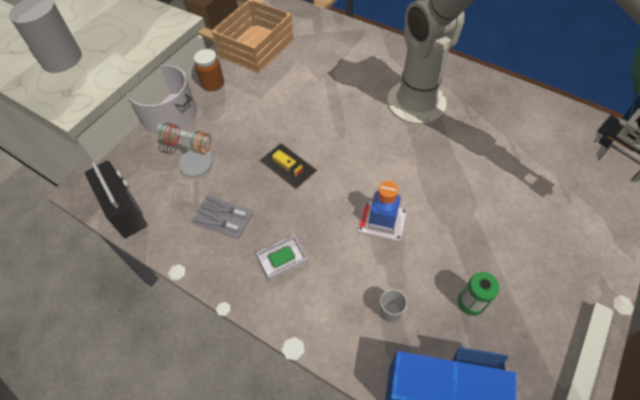

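View pics/side0.png

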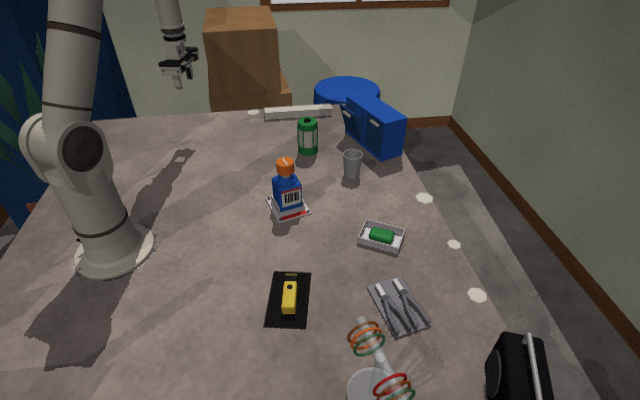

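```bash
cat > h.py <<'E'
from plant import *
import cv2,numpy as np
from scipy.optimize import minimize
def proj(n,P,c=None):
    c=c or get_calibration(n); R=cv2.Rodrigues(np.array(c["rvec"]))[0]
    q=P@R.T+np.array(c["tvec"]); u=q[:,:2]/q[:,2:]; u=u*(1+c["k1"]*(u**2).sum(1,keepdims=True))
    return u*[c["fx"],c["fy"]]+[c["cx"],c["cy"]]
def rz(a): c,s=np.cos(a),np.sin(a); return np.array([[c,-s,0],[s,c,0],[0,0,1]])
def box(x,y,z0,z1): return np.array([[a*x/2,b*y/2,z] for a in(-1,1) for b in(-1,1) for z in(z0,z1)])
def cyl(r,z0,z1): t=np.arange(32)*np.pi/16; return np.array([[r*np.cos(a),r*np.sin(a),z] for a in t for z in(z0,z1)])
def hull(p): return cv2.convexHull(np.float32(p)).reshape(-1,2)
def iou(A,B):
    i=cv2.intersectConvexConvex(A,B)[0]; return i/(cv2.contourArea(A)+cv2.contourArea(B)-i)
def fit(obs,M,x0,yaw=True):
    "obs: list of (camera,calib,observed hull)"
    def f(v):
        P=M@rz(v[2] if yaw else 0).T+[v[0],v[1],0]
        return sum(1-iou(h,hull(proj(n,P,c))) for n,c,h in obs)
    best=None
    for y0 in ([x0[2]] if len(x0)>2 else [0]):
        st=np.array([x0[0],x0[1],y0])[:3 if yaw else 2]
        sim=np.vstack([st]+[st+d for d in (np.diag([.02,.02,.2])[:len(st),:len(st)])])
        r=minimize(f,st,method="Nelder-Mead",options=dict(initial_simplex=sim,xatol=1e-4,fatol=1e-5,maxiter=600))
    return r.x,r.fun
def ray(n,uv,z,c=None):
    c=c or get_calibration(n); R=cv2.Rodrigues(np.array(c["rvec"]))[0]; o=-R.T@np.array(c["tvec"])
    p=(np.array(uv)-[c["cx"],c["cy"]])/[c["fx"],c["fy"]]; u=p.copy()
    for _ in range(9): u=p/(1+c["k1"]*(u@u))
    d=R.T@np.append(u,1); return (o+d*(z-o[2])/d[2])
def hullmask(m):
    m=np.uint8(m); cs=cv2.findContours(m,cv2.RETR_EXTERNAL,cv2.CHAIN_APPROX_NONE)[0]
    k=max(cs,key=cv2.contourArea).reshape(-1,2)
    # expand to pixel borders by half a pixel
    return hull(np.vstack([k+[a,b] for a in(-.5,.5) for b in(-.5,.5)]))
E
python3 - <<'E'
from h import *
import pickle
o={}
for n in("scene","side"):
    for t in("bottle","label","cap","scanner","mat","bangle_stand","lantern","soap_dish","pliers_set","tumbler"):
        r=outline_of(t,n)
        if r:
            o[n,t]=r[0]["pixels"]; print(n,t,round(r[0]["p"],2),np.round(r[0]["bbox"]),r[0]["pixels"].sum())
        else: print(n,t,"none")
pickle.dump(o,open("o.pkl","wb"))
print(ray("scene",(287,160),.02),ray("side",(290,297),.02),ray("scene",(389,188),.16),ray("side",(285,166),.16))
for n in("scene","side"):
    f=cv2.imread(f"pics/{n}0.png")
    x,y=((345,170) if n=="scene" else (255,150)); a=f[y:y+80,x:x+75]
    x,y=((250,130) if n=="scene" else (255,260)); b=f[y:y+80,x:x+75]
    cv2.imwrite(f"pics/{n}_c.png",cv2.resize(np.hstack([a,b]),None,fx=5,fy=5,interpolation=cv2.INTER_CUBIC))
a=cv2.imread("pics/scene_c.png");b=cv2.imread("pics/side_c.png")
cv2.imwrite("pics/crops.png",cv2.resize(np.vstack([a,b]),None,fx=.74,fy=.74))
E
```

```text
scene bottle 0.93 [383. 214.  53.  50.] 1602
scene label 0.8 [381. 216.  52.  49.] 1651
scene cap 0.76 [387. 192.  19.  24.] 349
scene scanner 0.56 [287. 164.  31.  28.] 402
scene mat 0.91 [288. 165.  55.  43.] 790
scene bangle_stand 0.92 [186. 151.  51.  58.] 1295
scene lantern 0.79 [478. 294.  43.  46.] 1256
scene soap_dish 0.72 [282. 259.  48.  40.] 1357
scene pliers_set 0.85 [222. 215.  61.  45.] 1515
scene tumbler 0.55 [393. 304.  26.  33.] 677
side bottle 0.94 [288. 202.  43.  52.] 1440
side label 0.79 [289. 199.  47.  52.] 1371
side cap 0.72 [286. 166.  19.  21.] 287
side scanner 0.57 [288. 292.  18.  39.] 524
side mat 0.67 [288. 300.  50.  55.] 1786
side bangle_stand 0.55 [382. 360.  65.  80.] 2771
side lantern 0.61 [306. 137.  20.  32.] 722
side soap_dish 0.71 [380. 237.  45.  36.] 1130
side pliers_set 0.65 [400. 310.  68.  64.] 2295
side tumbler 0.93 [357. 161.  17.  29.] 497
[ 0.47056978 -0.24278676  0.02      ] [ 0.47995044 -0.2506678   0.02      ] [0.49193136 0.11865896 0.16      ] [0.50396465 0.11270281 0.16      ]
```

View pics/crops.png

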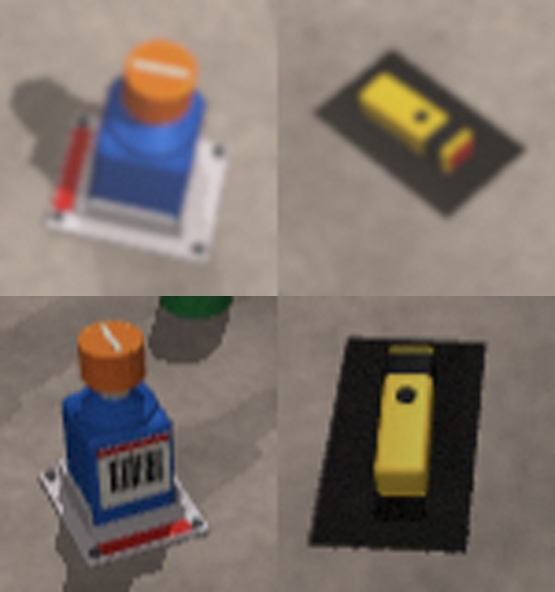

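```bash
python3 - <<'E'
from h import *
import pickle
o=pickle.load(open("o.pkl","rb")); C={n:get_calibration(n) for n in("scene","side")}
def ob(t,cams=("scene","side")): return [(n,C[n],hullmask(o[n,t])) for n in cams]
M={"mat":(box(.17,.1,0,.003),[.475,-.25,1.57]),"scanner":(box(.107,.034,.003,.033),[.475,-.25,1.57]),
"bottle":(np.vstack([box(.13,.11,0,.004),box(.084,.084,0,.032),box(.076,.076,0,.106),cyl(.034,.106,.11)]),[.5,.115,1.8]),
"cap":(cyl(.0258,.138,.172),[.5,.115])}
for t,(m,x0) in M.items():
    for cams in (("scene",),("side",),("scene","side")):
        x,f=fit(ob(t,cams),m,x0,len(x0)>2); print(t,cams,np.round(x,4),round(f,3))
# colour-based: white stripe, red strip, black mat, yellow body
for n in C:
    f=cv2.imread(f"pics/{n}0.png").astype(int); b,g,r=f[...,0],f[...,1],f[...,2]
    red=(r>110)&(g<r*.45)&(b<r*.5); bw=cv2.dilate(np.uint8(o[n,"bottle"]),np.ones((9,9)))>0
    cap=cv2.dilate(np.uint8(o[n,"cap"]),np.ones((7,7)))>0
    m=red&bw&~cap; ys,xs=np.nonzero(m); 
    if len(ys): print(n,"red",len(ys),xs.mean(),ys.mean(),ys.max())
    lo=ys>np.median(ys)-100
    (cx,cy),wh,a=cv2.minAreaRect(np.float32(np.c_[xs,ys])); bp=cv2.boxPoints(((cx,cy),wh,a)); print([np.round(ray(n,p,.004,C[n]),3)[:2] for p in bp])
    s=np.float32(f); dark=(f.max(2)<70)|((r>120)&(g>100)&(b<80)); w=cv2.dilate(np.uint8(o[n,"mat"]|o[n,"scanner"]),np.ones((9,9)))>0
    x,fn=fit([(n,C[n],hullmask(dark&w))],M["mat"][0],M["mat"][1]); print(n,"mat colour",np.round(x,4),round(fn,3))
E
```

```text
mat ('scene',) [ 0.4727 -0.2396  1.3732] 0.04
mat ('side',) [ 0.4755 -0.2381  1.3756] 0.053
mat ('scene', 'side') [ 0.4736 -0.2391  1.3766] 0.106
scanner ('scene',) [ 0.4767 -0.239   1.4305] 0.056
scanner ('side',) [ 0.4801 -0.2328  1.4078] 0.088
scanner ('scene', 'side') [ 0.4792 -0.2374  1.4098] 0.211
bottle ('scene',) [0.5039 0.1188 1.8602] 0.07
bottle ('side',) [0.5034 0.1186 1.8292] 0.047
bottle ('scene', 'side') [0.5039 0.1189 1.8376] 0.122
cap ('scene',) [0.5023 0.1193] 0.046
cap ('side',) [0.504  0.1228] 0.044
cap ('scene', 'side') [0.5032 0.12  ] 0.135
scene red 59 363.8305084745763 216.59322033898306 225
[array([0.552, 0.071]), array([0.483, 0.054]), array([0.481, 0.064]), array([0.55 , 0.081])]
scene mat colour [ 0.4701 -0.2412  1.3633] 0.117
side red 15 303.0 212.13333333333333 214
[array([0.538, 0.083]), array([0.558, 0.088]), array([0.558, 0.076]), array([0.538, 0.072])]
side mat colour [ 0.4759 -0.2397  1.373 ] 0.031
```

```bash
cat >> h.py <<'E'
from scipy.spatial.transform import Rotation as Ro
def goal(pts,yaw_y):
    "pts world TCP positions; yaw_y: world angle of tool y (mod pi), tool straight down"
    s=read_state(); R0=Ro.from_rotvec(s["tcp_rot"]); p0=s["tcp_pos"]; 
    print("t",round(s["time"],2),"tcp",np.round(p0,4),"y ang",np.round(np.arctan2(*R0.as_matrix()[1::-1,1]),3),"tilt",np.round(R0.as_matrix()[:,2],3),"open",round(s["opening"],4),"q",np.round(s["joint_positions"],2))
    c=[]
    for a in(yaw_y,yaw_y+np.pi):
        y=np.array([np.cos(a),np.sin(a),0]); z=np.array([0,0,-1.]); c.append(R0.inv()*Ro.from_matrix(np.c_[np.cross(y,z),y,z]))
    r=min(c,key=lambda q:q.magnitude()); print("rot deg",np.round(np.degrees(r.as_rotvec()),1))
    for p in pts: print(p,"-> mm",np.round(R0.inv().apply(np.array(p)-p0)*1000,1))
E
python3 - <<'E'
from h import *
import pickle
goal([(.42,.25,.25),(.478,-.238,.25),(.478,-.238,.11),(.478,-.238,.007)],1.41+np.pi/2)
o=pickle.load(open("o.pkl","rb"))
for t,h in (("bangle_stand",.0),("lantern",.07),("soap_dish",.012),("pliers_set",.01),("tumbler",.04)):
    for n in("scene","side"):
        ys,xs=np.nonzero(o[n,t]); print(t,n,np.round(ray(n,(xs.mean(),ys.mean()),h)[:2],2))
E
```

```text
t 1.1 tcp [0.1657 0.6285 0.2267] y ang 1.313 tilt [-0.  0. -1.] open 0.092 q [-1.05  0.5  -0.43  1.55  0.22  1.14 -0.21]
rot deg [-0.  -0.  84.4]
(0.42, 0.25, 0.25) -> mm [-342.4 -301.2  -23.3]
(0.478, -0.238, 0.25) -> mm [-522.9 -758.3  -23.3]
(0.478, -0.238, 0.11) -> mm [-522.9 -758.3  116.7]
(0.478, -0.238, 0.007) -> mm [-522.9 -758.3  219.7]
bangle_stand scene [ 0.59 -0.56]
bangle_stand side [ 0.64 -0.45]
lantern scene [0.61 0.45]
lantern side [0.61 0.44]
soap_dish scene [ 0.76 -0.07]
soap_dish side [ 0.76 -0.07]
pliers_set scene [ 0.74 -0.3 ]
pliers_set side [ 0.74 -0.31]
tumbler scene [0.73 0.27]
tumbler side [0.75 0.28]
```

Request:
move_arm(
  steps="-342 -301 -23 0 0 45 1;-342 -301 -23 0 0 45 1;-342 -301 -23 0 0 45 1;-342 -301 -23 0 0 45 1;-342 -301 -23 0 0 45 1;-342 -301 -23 0 0 45 1;-342 -301 -23 0 0 45 1;-342 -301 -23 0 0 45 1;-523 -758 -23 0 0 84.4 1;-523 -758 -23 0 0 84.4 1;-523 -758 -23 0 0 84.4 1;-523 -758 -23 0 0 84.4 1",
)

```text
time: 2.6
tcp_pos: [0.4496, 0.0003, 0.2502]
tcp_rot: [2.396, 2.031, 0.002]
contact_force: [0.9, -0.0, -0.5]
opening: 0.0918
grip_force: 0.0
```

```bash
python3 - <<'E'
from h import *
goal([(.478,-.238,.25),(.478,-.238,.12)],1.41+np.pi/2)
E
```

```text
t 2.6 tcp [4.496e-01 3.000e-04 2.502e-01] y ang -0.164 tilt [ 0.001  0.    -1.   ] open 0.0918 q [-0.22  0.08  0.17  2.02 -0.02  1.04 -0.21]
rot deg [ 0.1 -0.  -0.2]
(0.478, -0.238, 0.25) -> mm [-2.304e+02  6.700e+01  2.000e-01]
(0.478, -0.238, 0.12) -> mm [-230.5   66.8  130.2]
```

Request:
move_arm(
  steps="-230 67 0 0 0 0 1;-230 67 0 0 0 0 1;-230 67 0 0 0 0 1;-230 67 0 0 0 0 1;-230 67 80 0 0 0 1;-230 67 80 0 0 0 1;-230 67 80 0 0 0 1",
)

```text
time: 3.48
tcp_pos: [0.4781, -0.2344, 0.1689]
tcp_rot: [-2.388, -2.036, 0.002]
contact_force: [-0.1, -0.1, 0.2]
opening: 0.0916
grip_force: 0.0
```

```bash
python3 - <<'E'
from h import *
goal([(.478,-.238,.17)],1.41+np.pi/2)
c=get_calibration("wrist"); f=grab_frame("wrist"); cv2.imwrite("pics/w1.png",f[:,:,::-1])
mat=box(.17,.1,.003,.003)
rm=outline_of("mat","wrist"); rs=outline_of("scanner","wrist")
for r,m,t in((rm,box(.17,.1,0,.003),"mat"),(rs,box(.107,.034,.003,.033),"scanner")):
    if r: h=hullmask(r[0]["pixels"]); print(t,r[0]["p"],r[0]["bbox"],fit([("wrist",c,h)],m,[.476,-.238,1.4]))
E
```

```text
t 3.48 tcp [ 0.4781 -0.2344  0.1689] y ang -0.159 tilt [-0.003  0.001 -1.   ] open 0.0916 q [ 0.12  0.34  0.35  1.92 -0.15  0.91  0.38]
rot deg [-0.2 -0.1  0.1]
(0.478, -0.238, 0.17) -> mm [-3.6  0.4 -1.2]
mat 0.61 [320.1, 185.5, 100.6, 162.6] (array([ 0.47557773, -0.23715152,  1.37240028]), np.float64(0.029780339710458237))
scanner 0.82 [320.9, 192.5, 35.2, 109.6] (array([ 0.47938939, -0.23591906,  1.41430653]), np.float64(0.04551221578195386))
```

View pics/w1.png

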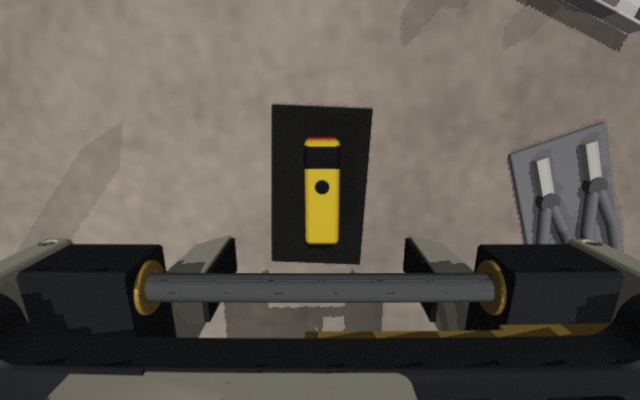

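Request:
move_arm(
  steps="-2 1 60 0 0 0 1;-2 1 115 0 0 0 1;-2 1 145 0 0 0 1;-2 1 161 0 0 0 1;-2 1 161 0 0 0 1;-2 1 161 0 0 0 0.2;-2 1 161 0 0 0 0.2;-2 1 161 0 0 0 0.2;-2 1 161 0 0 0 0.2;-2 1 161 0 0 0 0.2",
  force=20,
)

```text
time: 4.88
tcp_pos: [0.4796, -0.2378, 0.0088]
tcp_rot: [2.392, 2.037, 0.0]
contact_force: [0.0, -0.1, -0.6]
opening: 0.0467
grip_force: 0.0
```

```bash
python3 - <<'E'
from h import *
goal([(.479,-.236,.007)],1.41+np.pi/2)
E
```

```text
t 4.88 tcp [ 0.4796 -0.2378  0.0088] y ang -0.16 tilt [ 0. -0. -1.] open 0.0467 q [ 0.2   0.6   0.27  1.99 -0.27  0.58  0.49]
rot deg [ 0. -0.  0.]
(0.479, -0.236, 0.007) -> mm [ 1.7 -0.9  1.8]
```

Request:
move_arm(
  steps="0 0 0 0 0 0 0;0 0 0 0 0 0 0;0 0 0 0 0 0 0;0 0 0 0 0 0 0;0 0 -20 0 0 0 0;0 0 -48 0 0 0 0;0 0 -48 0 0 0 0;0 0 -48 0 0 0 0",
)

```text
time: 5.88
tcp_pos: [0.4792, -0.2375, 0.0562]
tcp_rot: [-2.391, -2.037, 0.0]
contact_force: [0.0, 0.3, 0.1]
opening: 0.0336
grip_force: 20.0
```

```bash
python3 - <<'E'
from h import *
s=read_state();print(s["grip_force"],s["opening"])
goal([],1.41+np.pi/2)
c=get_calibration("wrist"); f=grab_frame("wrist"); cv2.imwrite("pics/w2.png",f[:,:,::-1])
yaw=1.413+.04; # scan target check
by=1.835; d=np.array([np.cos(by),np.sin(by)]); B=np.array([.5035,.119]); L=B-.038*d
print("label",L); W=L-.1*d; print("win",W)
E
```

```text
19.999367594718933 0.03361764282027069
t 5.88 tcp [ 0.4792 -0.2375  0.0562] y ang -0.16 tilt [-0.001  0.    -1.   ] open 0.0336 q [ 0.17  0.52  0.3   1.98 -0.24  0.68  0.46]
rot deg [-0.  -0.   0.1]
label [0.51342334 0.08231857]
win [ 0.53953741 -0.0142115 ]
```

View pics/w2.png

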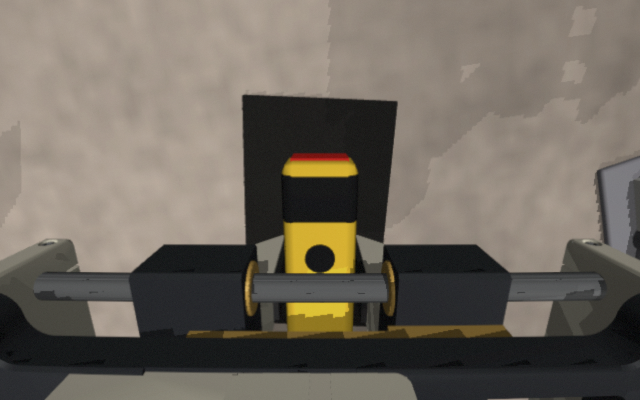

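```bash
python3 - <<'E'
from h import *
goal([(.5539,-.0676,.057)],1.835+np.pi/2)
E
```

```text
t 5.92 tcp [ 0.4789 -0.2373  0.0558] y ang -0.16 tilt [-0.001  0.001 -1.   ] open 0.0339 q [ 0.17  0.52  0.3   1.98 -0.24  0.68  0.46]
rot deg [ -0.1  -0.  -24.3]
(0.5539, -0.0676, 0.057) -> mm [179.5  47.1  -1.2]
```

Request:
move_arm(
  steps="45 12 -1 0 0 -6 0;90 24 -1 0 0 -12 0;135 35 -1 0 0 -18 0;165 43 -1 0 0 -22 0;179 47 -1 0 0 -24.3 0;179 47 -1 0 0 -24.3 0;179 47 -1 0 0 -24.3 0;179 47 -1 0 0 -24.3 0",
)

```text
time: 6.92
tcp_pos: [0.5539, -0.0706, 0.0577]
tcp_rot: [1.913, 2.491, -0.001]
contact_force: [0.6, -0.1, -0.6]
opening: 0.034
grip_force: 20.0
```

```bash
python3 - <<'E'
from h import *
goal([(.5539,-.0676,.057)],1.835+np.pi/2)
for n in("scene","side","wrist"):
    f=grab_frame(n); c=get_calibration(n); r=outline_of("scanner",n); b=outline_of("bottle",n)
    print(n,[(q["p"],np.round(q["bbox"])) for q in r[:1]+b[:1]])
    if n!="wrist":
        M=box(.107,.034,.051,.081)
        if r: print(fit([(n,c,hullmask(r[0]["pixels"]))],M,[.5535,-.0658,1.835]))
    if n=="side": cv2.imwrite("pics/side2.png",np.hstack([cv2.resize(f[130:330,200:400,::-1],(500,500),interpolation=2)]))
E
```

```text
t 6.92 tcp [ 0.5539 -0.0706  0.0577] y ang 0.261 tilt [-0.    -0.001 -1.   ] open 0.034 q [-0.07  0.54  0.19  1.92 -0.15  0.7   0.46]
rot deg [-0.   0.  -0.2]
(0.5539, -0.0676, 0.057) -> mm [2.9 0.8 0.7]
scene [(0.57, array([331., 195.,  11.,  14.])), (0.77, array([382., 215.,  48.,  51.]))]
(array([ 0.5544528 , -0.06357639,  2.08562898]), np.float64(0.7153262077201008))
side [(0.82, array([314., 227.,  18.,  34.])), (0.93, array([281., 191.,  29.,  36.]))]
(array([ 0.56019005, -0.06867764,  1.67784098]), np.float64(0.3397716465060152))
wrist [(0.93, array([319., 245.,  73., 183.])), (0.62, array([322.,  11., 180.,  18.]))]
```

View pics/side2.png

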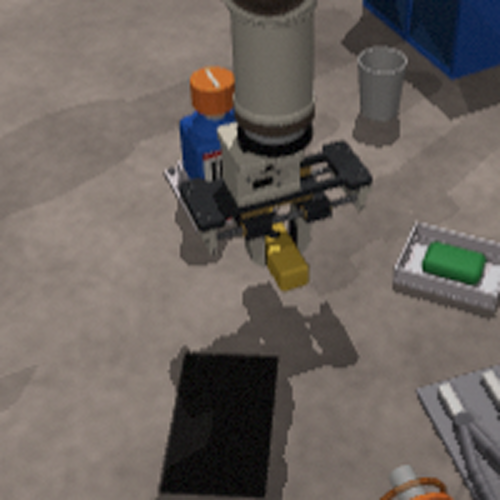

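The view shows the held scanner aimed at the label (yellow body at about (288,262) in the crop). The wrist view has scanner and bottle centred on nearly the same column (319 and 322). Now I'll hold still.

Request:
move_arm(
  steps="0 0 0 0 0 0 0;0 0 0 0 0 0 0;0 0 0 0 0 0 0;0 0 0 0 0 0 0;0 0 0 0 0 0 0;0 0 0 0 0 0 0;0 0 0 0 0 0 0;0 0 0 0 0 0 0;0 0 0 0 0 0 0;0 0 0 0 0 0 0;0 0 0 0 0 0 0;0 0 0 0 0 0 0",
)

```text
time: 8.88
tcp_pos: [0.5545, -0.0686, 0.0577]
tcp_rot: [-1.91, -2.495, 0.0]
contact_force: [0.6, 0.7, -1.4]
opening: 0.0339
grip_force: 20.0
```

Request:
move_arm(
  steps="0 0 0 0 0 0 0;0 0 0 0 0 0 0;0 0 0 0 0 0 0;0 0 0 0 0 0 0;0 0 0 0 0 0 0;0 0 0 0 0 0 0;0 0 0 0 0 0 0;0 0 0 0 0 0 0",
)

```text
time: 9.88
tcp_pos: [0.5545, -0.0686, 0.0577]
tcp_rot: [1.91, 2.494, 0.0]
contact_force: [-0.9, 0.8, -1.1]
opening: 0.0342
grip_force: 20.0
```

```bash
python3 - <<'E'
from h import *
m=np.array([.4755,-.238]); d=np.array([np.cos(1.374),np.sin(1.374)]); T=m-.0018*d
goal([(*T,.057),(*T,.009)],1.374+np.pi/2)
E
```

```text
t 9.88 tcp [ 0.5545 -0.0686  0.0577] y ang 0.264 tilt [ 0.  0. -1.] open 0.0342 q [-0.07  0.54  0.18  1.92 -0.15  0.7   0.46]
rot deg [ 0.  -0.  26.4]
(np.float64(0.47514804869350435), np.float64(-0.23976525643402197), 0.057) -> mm [-144.5 -121.3    0.7]
(np.float64(0.47514804869350435), np.float64(-0.23976525643402197), 0.009) -> mm [-144.5 -121.3   48.7]
```

Request:
move_arm(
  steps="-36 -30 0 0 0 7 0;-72 -60 0 0 0 14 0;-108 -90 0 0 0 20 0;-135 -113 0 0 0 25 0;-144 -121 0 0 0 26.4 0;-144 -121 0 0 0 26.4 0;-144 -121 15 0 0 26.4 0;-144 -121 30 0 0 26.4 0;-144 -121 40 0 0 26.4 0;-144 -121 46 0 0 26.4 0;-144 -121 49 0 0 26.4 0;-144 -121 49 0 0 26.4 0",
)

```text
time: 11.38
tcp_pos: [0.4755, -0.2394, 0.0089]
tcp_rot: [2.429, 1.992, 0.0]
contact_force: [0.1, -0.2, -1.0]
opening: 0.0338
grip_force: 20.0
```

Request:
move_arm(
  steps="0 0 0 0 0 0 0.6;0 0 0 0 0 0 0.6;0 0 0 0 0 0 0.6;0 0 0 0 0 0 0.7;0 0 0 0 0 0 0.8;0 0 -10 0 0 0 0.9;0 0 -40 0 0 0 1;0 0 -100 0 0 0 1;0 0 -160 0 0 0 1;0 0 -220 0 0 0 1;0 0 -240 0 0 0 1;0 0 -240 0 0 0 1",
)

```text
time: 12.88
tcp_pos: [0.4764, -0.2397, 0.2512]
tcp_rot: [2.426, 1.99, 0.005]
contact_force: [-0.2, 0.4, -1.4]
opening: 0.0919
grip_force: 0.0
```

```bash
python3 - <<'E'
from h import *
f=grab_frame("wrist"); c=get_calibration("wrist"); cv2.imwrite("pics/w3.png",f[:,:,::-1])
for t,m in(("mat",box(.17,.1,0,.003)),("scanner",box(.107,.034,.003,.033))):
    r=outline_of(t,"wrist")
    if r: print(t,r[0]["p"],fit([("wrist",c,hullmask(r[0]["pixels"]))],m,[.476,-.238,1.4]))
for a in(0,-.6,.4): goal([(.503,.119,.25)],1.835+np.pi/2+a)
E
```

```text
mat 0.96 (array([ 0.47382388, -0.2374506 ,  1.37144952]), np.float64(0.011429520193837028))
scanner 0.98 (array([ 0.47418811, -0.23719874,  1.37308202]), np.float64(0.056155460168917704))
t 13.03 tcp [ 0.4743 -0.2386  0.2474] y ang -0.197 tilt [-0.002  0.001 -1.   ] open 0.0921 q [ 0.07  0.25  0.4   1.85 -0.11  1.07  0.32]
rot deg [ -0.1  -0.1 -26.4]
(0.503, 0.119, 0.25) -> mm [356.3 -41.7  -2.4]
t 13.03 tcp [ 0.4743 -0.2386  0.2474] y ang -0.197 tilt [-0.002  0.001 -1.   ] open 0.0921 q [ 0.07  0.25  0.4   1.85 -0.11  1.07  0.32]
rot deg [-0.1 -0.   8. ]
(0.503, 0.119, 0.25) -> mm [356.3 -41.7  -2.4]
t 13.03 tcp [ 0.4743 -0.2386  0.2474] y ang -0.197 tilt [-0.002  0.001 -1.   ] open 0.0921 q [ 0.07  0.25  0.4   1.85 -0.11  1.07  0.32]
rot deg [ -0.1  -0.1 -49.3]
(0.503, 0.119, 0.25) -> mm [356.3 -41.7  -2.4]
```

Request:
move_arm(
  steps="50 -5 -2 0 0 -7 1;100 -10 -2 0 0 -14 1;150 -15 -2 0 0 -20 1;200 -20 -2 0 0 -26.4 1;250 -30 -2 0 0 -26.4 1;285 -38 -2 0 0 -26.4 1;300 -41 -2 0 0 -26.4 1;300 -41 -2 0 0 -26.4 1;300 -41 -2 0 0 -26.4 1",
)

```text
time: 14.15
tcp_pos: [0.4937, 0.061, 0.2503]
tcp_rot: [1.913, 2.492, -0.002]
contact_force: [0.0, 0.2, 0.5]
opening: 0.0922
grip_force: 0.0
```

```bash
python3 - <<'E'
from h import *
f=grab_frame("wrist"); c=get_calibration("wrist"); cv2.imwrite("pics/w4.png",f[:,:,::-1])
r=outline_of("cap","wrist"); 
if r:
    print(r[0]["p"],r[0]["bbox"]); print(fit([("wrist",c,hullmask(r[0]["pixels"]))],cyl(.0258,.138,.172),[.503,.119],False))
    w=np.uint8(r[0]["pixels"])>0; w=cv2.erode(np.uint8(w),np.ones((5,5)))>0; m=w&(f[...,2]>130)&(f.min(2)>110)
    ys,xs=np.nonzero(m); P=np.array([ray("wrist",(x,y),.172,c)[:2] for x,y in zip(xs,ys)]); u=np.linalg.svd(P-P.mean(0))[2][0]; print("stripe",len(xs),P.mean(0),np.arctan2(u[1],u[0]))
b=outline_of("bottle","wrist")
print([(q["p"],q["bbox"]) for q in b[:1]])
goal([(.503,.119,.25),(.503,.119,.136)],1.835+np.pi/2)
E
```

```text
0.85 [353.4, 135.9, 72.3, 72.7]
(array([0.50349306, 0.12152474]), np.float64(0.057444555512052964))
stripe 343 [0.50286924 0.12139147] 1.8584097423083874
[]
t 14.3 tcp [0.4938 0.0614 0.2506] y ang 0.261 tilt [-0. -0. -1.] open 0.0914 q [-0.3   0.17  0.14  1.91 -0.03  1.06  0.11]
rot deg [-0.   0.  -0.2]
(0.503, 0.119, 0.25) -> mm [53.3 23.8  0.6]
(0.503, 0.119, 0.136) -> mm [ 53.3  23.8 114.6]
```

View pics/w4.png

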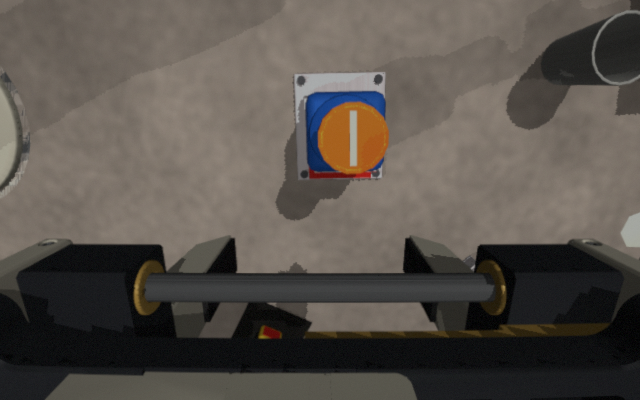

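Request:
move_arm(
  steps="30 13 0 0 0 0 1;55 24.5 0 0 0 0 1;55 24.5 0 0 0 0 1;55 24.5 40 0 0 0 1;55 24.5 80 0 0 0 1;55 24.5 105 0 0 0 1;55 24.5 115 0 0 0 1;55 24.5 115 0 0 0 1;55 24.5 115 0 0 0 0.4;55 24.5 115 0 0 0 0.4;55 24.5 115 0 0 0 0.4;55 24.5 115 0 0 0 0.4",
  force=35,
)

```text
time: 15.8
tcp_pos: [0.5032, 0.1227, 0.136]
tcp_rot: [1.909, 2.494, 0.001]
contact_force: [-0.4, -1.0, 0.1]
opening: 0.0564
grip_force: 0.0
```

Request:
move_arm(
  steps="0 0 0 0 0 0 0;0 0 0 0 0 0 0;0 0 0 0 0 0 0;0 0 0 0 0 0 0",
)

```text
time: 16.3
tcp_pos: [0.5026, 0.1226, 0.1357]
tcp_rot: [-1.909, -2.494, 0.001]
contact_force: [-4.4, -0.8, 4.9]
opening: 0.0517
grip_force: 35.0
```

```bash
python3 - <<'E'
from h import *
goal([(.5032,.1208,.136)],1.835+np.pi/2)
E
```

```text
t 16.3 tcp [0.5026 0.1226 0.1357] y ang 0.264 tilt [-0.001 -0.    -1.   ] open 0.0517 q [-0.36  0.35  0.09  1.98 -0.04  0.82  0.01]
rot deg [-0. -0. -0.]
(0.5032, 0.1208, 0.136) -> mm [-1.9  0.1 -0.3]
```

Request:
move_arm(
  steps="-0.5 0 3 0 0 0 0;-1 0 5 0 0 0 0;-1 0 7 0 0 0 0;-1 0 8 0 0 0 0;-1 0 8 0 0 0 0;-1 0 8 0 0 0 0",
  force=45,
)

```text
time: 17.05
tcp_pos: [0.5026, 0.1225, 0.1283]
tcp_rot: [-1.908, -2.495, -0.0]
contact_force: [-6.1, 1.6, 9.4]
opening: 0.0518
grip_force: 45.0
```

Request:
move_arm(
  steps="0 0 1.5 0 0 0 0;0 0 1.5 0 0 0 0;0 0 1.5 0 0 0 0",
)

```text
time: 17.42
tcp_pos: [0.5027, 0.1225, 0.1282]
tcp_rot: [-1.908, -2.494, -0.001]
contact_force: [-10.9, 0.3, 22.6]
opening: 0.0517
grip_force: 45.0
```

Request:
move_arm(
  steps="0 -0.5 -0.5 0 0 -4 0;0 -0.5 -0.5 0 0 -12 0;0 -0.5 -0.5 0 0 -20 0;0 -0.5 -0.5 0 0 -28 0;0 -0.5 -0.5 0 0 -36 0;0 -0.5 -0.5 0 0 -44 0;0 -0.5 -0.5 0 0 -48 0;0 -0.5 -0.5 0 0 -48 0",
)

```text
time: 18.42
tcp_pos: [0.5041, 0.1232, 0.1283]
tcp_rot: [0.727, 3.054, 0.005]
contact_force: [-3.8, 2.6, 12.5]
opening: 0.0516
grip_force: 45.0
```

```bash
python3 - <<'E'
from h import *
s=read_state();print(s["contact_force"],s["moment"])
goal([(.503,.121,.128)],1.835+np.pi/2+np.pi/2)
E
```

```text
[-3.82139496  2.61702788 12.47964196] [0.40292049 0.92485216 0.04639647]
t 18.43 tcp [0.5041 0.1232 0.1283] y ang 1.104 tilt [ 0.003  0.002 -1.   ] open 0.0516 q [-0.22  0.36 -0.09  1.98  0.04  0.8   0.77]
rot deg [  0.2   0.2 -41.9]
(0.503, 0.121, 0.128) -> mm [-0.  -2.5  0.3]
```

Request:
move_arm(
  steps="0 -0.5 0.5 0 0 -8 0;0 -1 0.5 0 0 -16 0;0 -1 0.5 0 0 -24 0;0 -1 0.5 0 0 -32 0;0 -1 0.5 0 0 -40 0;0 -1 0.5 0 0 -42 0;0 -1 0.5 0 0 -42 0;0 -1 0.5 0 0 -42 0",
)

```text
time: 19.42
tcp_pos: [0.5038, 0.122, 0.1283]
tcp_rot: [-0.414, 3.11, 0.002]
contact_force: [-4.8, 0.9, 16.6]
opening: 0.0518
grip_force: 45.0
```

```bash
python3 - <<'E'
from h import *
s=read_state();print(s["contact_force"],s["moment"])
goal([(.503,.121,.128)],1.835+np.pi/2+np.pi/2)
a,b=grab_frame("scene"),grab_frame("side")
A=cv2.resize(a[150:250,330:450,::-1],(480,400),interpolation=2);B=cv2.resize(b[120:220,240:320,::-1],(320,400),interpolation=2)
cv2.imwrite("pics/tw.png",np.hstack([A,B]))
E
```

```text
[-4.77802752  0.93337755 16.62536941] [0.16023236 1.12530285 0.00380249]
t 19.43 tcp [0.5038 0.122  0.1283] y ang 1.836 tilt [ 0.003  0.002 -1.   ] open 0.0518 q [-0.09  0.37 -0.24  1.97  0.12  0.81  1.44]
rot deg [0.  0.2 0. ]
(0.503, 0.121, 0.128) -> mm [ 1.1 -0.7  0.3]
```

View pics/tw.png

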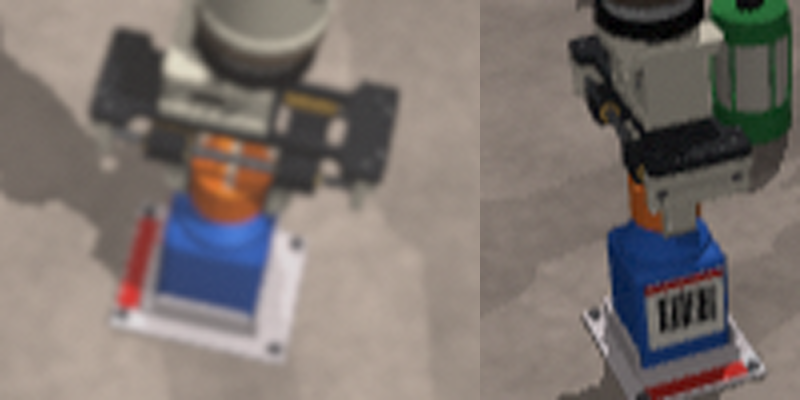

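The stripe, at about (230,170) in the scene crop, now runs at right angles to where it started, so the cap turned with the fingers. Lifting.

Request:
move_arm(
  steps="0 0 -4 0 0 0 0;0 0 -9 0 0 0 0;0 0 -16 0 0 0 0;0 0 -28 0 0 0 0;0 0 -42 0 0 0 0;0 0 -56 0 0 0 0;0 0 -68 0 0 0 0;0 0 -76 0 0 0 0;0 0 -79 0 0 0 0;0 0 -79 0 0 0 0;0 0 -79 0 0 0 0;0 0 -79 0 0 0 0",
)

```text
time: 21.02
tcp_pos: [0.502, 0.1205, 0.2048]
tcp_rot: [0.414, -3.113, 0.0]
contact_force: [-0.1, 0.2, -0.2]
opening: 0.0516
grip_force: 45.0
```

```bash
python3 - <<'E'
from h import *
s=read_state();print(s["contact_force"],s["moment"],s["grip_force"])
goal([(.503,.121,.206)],1.835+np.pi/2+np.pi/2)
a,b=grab_frame("scene"),grab_frame("side")
A=cv2.resize(a[140:240,330:450,::-1],(480,400),interpolation=2);B=cv2.resize(b[120:220,240:320,::-1],(320,400),interpolation=2)
cv2.imwrite("pics/lift.png",np.hstack([A,B]))
E
```

```text
[-0.10438805  0.23206572 -0.22042173] [ 0.07034819 -0.01262663  0.04236322] 44.99994451752059
t 21.02 tcp [0.502  0.1205 0.2048] y ang 1.835 tilt [-0.001 -0.    -1.   ] open 0.0516 q [-0.07  0.27 -0.25  1.91  0.08  0.97  1.47]
rot deg [ 0. -0. -0.]
(0.503, 0.121, 0.206) -> mm [-1.1  0.2 -1.2]
```

View pics/lift.png

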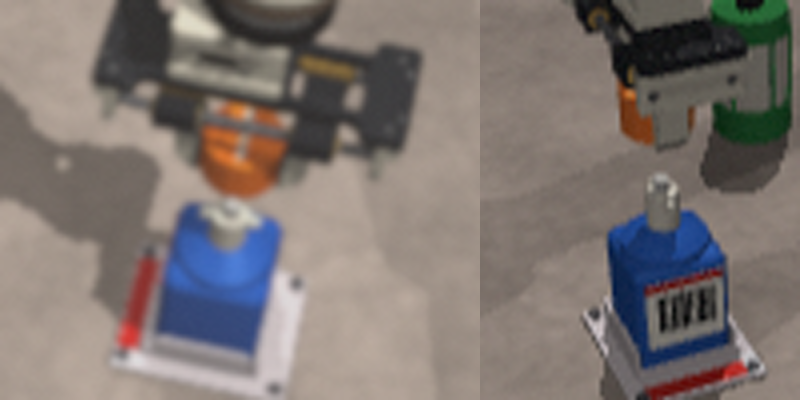

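The cap (about (243,150) in the scene crop) is held level and clear above the bare white neck at (230,225). Handing in after a short hold.

Request:
move_arm(
  steps="0 0 0 0 0 0 0;0 0 0 0 0 0 0;0 0 0 0 0 0 0;0 0 0 0 0 0 0",
)

```text
time: 21.62
tcp_pos: [0.5024, 0.1206, 0.2052]
tcp_rot: [-0.414, 3.114, 0.0]
contact_force: [0.6, -0.1, 0.3]
opening: 0.0518
grip_force: 45.0
```

```bash
python3 -c "
from plant import *
print(close_job())"
```

```text
the job is handed in; nothing more can be done
None
```

I handed the job in at about 21.6 s with every step carried out; no verdict came back. The scanner was held at the label for about 3 s and put back, centred on its mat. The cap was pressed, turned a quarter turn and lifted off, and it is still held level about 7 cm above its closed height.

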